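# Clamp the tower section in the cam-lever jig

## Robot

A 6-joint arm with a two-finger parallel gripper is mounted at the origin on the work surface. World frame = base frame: x ahead of the robot, y to its left, z up, the work surface at z = 0. Lengths are in m, angles in degrees, forces in N, time in s.
With the tool pointing down it reaches from about 0.3 to 0.75 m from the base axis. Payload 8.5 kg.
Tool frame: the origin (TCP) lies on the centre line of the jaws, within the pads' length; the fingertips stand 22 mm ahead of it and the grasp point (between the pads) lies 3 mm ahead of it (env.tip_reach is the distance from the TCP to the fingertips, in m); y points along the fingers, z is the direction in which the jaws open and shut, and the axes are right-handed (so a half turn about y gives the same grasp; the last joint's range is limited). The gripper opens to 85 mm and grips with 20 to 120 N. Pads are 22 mm wide; open, the fingers measure 114 mm over their backs; the gripper's body (76 mm by 85 mm) begins 54 mm behind the grasp point. The pads swing forward as they close: fully open they stand 13 mm farther back than shut.
Start: joints at [55.044, 21.807, 74.336, -0, 83.858, -12.336], TCP at [0.212, 0.508, 0.253] pointing down, gripper open.
Joint ranges: [-178.18, 178.18], [-50.72, 133.34], [12.68, 142.11], [-81.47, 261.47], [9.98, 163.14], [-165.26, 165.26]. Speed limits (degrees/s): [136.94, 136.94, 180, 180, 180, 180].

## Interface

Orientations are given as a 3x3 rotation matrix whose columns are the frame's x, y, z axes.
In Python, from rig import env, get_image gives the robot as it stands. The module is installed in compiled form; this text tells all that it offers.
- The arm moves only by the tool carry_out, never from a script. Its argument "targets" is a list that holds one entry, the list of rows, each a list of 7 numbers: the closure, from 0 (fully open) to 1 (shut), then the shift along the world's x, y, z in mm, then the turn, a rotation vector about the world's x, y, z in degrees. In form: [[[claw, dx, dy, dz, ax, ay, az], ...]]. A call has 1 to 20 rows; each row is the pose to reach, as a shift and turn from the pose commanded when the call began; what a row does not reach only later rows make up. A row lasts 1/12 s, in which the tool goes at most 41.7 mm and 7.16 degrees, less where a joint would pass 70% of its speed; a pose out of reach is approached as far as the arm can. A call with a gripper value outside its range is refused whole. The fingers move at their own pace and stop on an object; "squeeze" is the grip in N (left out, the last holds). Time passes only in rows, so rows that repeat a pose let the fingers close. It gives the time, the measured TCP pose, the force and the opening at its end, in the units of the state.
- env.observe(): the state, without advancing time (a new reading comes with each control period).
- get_image(name): name is "scene" or "top"; returns a dict with "img" (480x640x3 uint8, red, green, blue), "fx", "fy", "cx", "cy" (pixels), "k1" (the pictures are not rectified: a ray, as slopes to the right and down, at radius r is drawn at 1 + k1 r^2 times it, then the intrinsics apply), "rvec" (rotation vector, rad) and "tvec" (3), from world to camera coordinates, as OpenCV has them. Camera axes: x right, y down, z forward; pixel columns grow to the right and rows downward; lengths in m; the calibration is good to about 2 mm. A picture is of the moment at which its call begins. There is no depth.
- env.close_job(): hands the job in, once; it reports no verdict.
The state is a dict: "time_s": time; "q": joint angles; "qvel": joint speeds; "joint_efforts": joint torques, N m; "position": TCP position; "tool_rot": TCP orientation; "ft_force": force on the tool from outside, world axes, zero at the start; "wrist_torque": the same for the moment, N m; "grip_width": finger opening in m.
Only numpy, scipy, OpenCV 4.12 (cv2) and the standard library are available. Lean on these libraries where they do the work, as an engineer would, in place of code of your own. Each camera call takes 0.05 s, during which the arm holds its last target.

## Task

Take the grey tower section out of its plywood cradle, set it down upright on the mat and let go so that you can take it afresh by its ends, and stand it in the pocket of the holding jig between the jaw and the tall fence, its long side along the fence and its ends about level with the fence's ends. With the section standing there on its own, swing the jig's lever right over its high point until it snaps fully closed and clamps the section against the fence. Leave everything else on the bench where it is.

Things in the scene. Friction and masses are not known exactly. Their poses are not given: they have to be found in the camera images.
- section_centre (a point): Centre (half-way up) of the grey model tower section, a plain upright block with painted dark windows: 64 mm long (its x), 40 mm wide (its y), 60 mm high (its z), about 150 g, the same either way round. At the start it stands on its 64 x 40 mm foot in the cradle, its x axis along the cradle's x.
- cradle: Fixed plywood U-shaped cradle, origin at table level under its middle. Its floor is 6 mm thick and 44 mm wide; two upright end boards (12 mm thick, 44 mm wide, 68 mm high) stand at x = +36..48 and -36..-48 mm, so the section's ends are covered and only its long sides (+y and -y) are open to fingers.
- mat_top (a point): Centre of the bare top of a fixed grey mat, 170 mm (x) by 100 mm (y), 2 mm thick: free room to set the section down.
- pocket (a point): Centre of the pocket floor, on the jig's fixed wooden base plate (10 mm thick; x -65..65, y -160..55 mm from here). Jig axes: the fence is at +y, the jaw at -y, both parallel to x; the pocket's two ends (+x, -x) are open. With the lever open the gap is 54 mm in y for the 40 mm wide section, whose x goes along this x. Clamped, the section's centre is at y = +7 mm.
- fence_top (a point): Middle of the top of the tall aluminium fence: 64 mm long (x), 14 mm thick (y), top 66 mm above the pocket floor, inner face 27 mm from the pocket's centre. It leaves no room for a finger between it and the section. Same axes as the pocket.
- lever_pivot (a point): Point on the lever's upright hinge axis (axis = z of the jig) at the lever's mid-height, 115 mm from the pocket on the jaw side; same axes as the pocket. The pivot post is 20 mm in radius, cam head 28 mm, tops below 75 mm above the table. A small spring strut stands 50 mm from the pivot towards +x, under the lever, top 41 mm above the table.
- lever_grip (a point): Point in the middle of the lever's black grip, at 100 mm from the hinge axis, 52 mm above the table. The lever is a level bar from the pivot to 140 mm out; the grip (65 to 140 mm out) is 18 mm wide and 20 mm high (42 to 62 mm above the table).
- lever (a joint): Lever angle, rad: 0 open, 2.2 fully closed, swinging level, clockwise seen from above. In the jig's axes it points 0.45 rad clockwise of +x when open, sweeps past -y, ends 2.65 rad clockwise of +x. A spring pushes it back (8 to 12 N at the grip, less near the end) until the high point at 1.3 rad, then snaps it on to closed and holds it. It drives the sprung jaw to the fence.
- tall_tower: Bystander: taller grey tower, 50 x 50 x 118 mm, loose; origin under its foot.
- tape: Bystander: roll of tape, 90 mm across, 24 mm high, loose; origin under its centre.
- paint_jar: Bystander: closed jar, 52 mm across, 70 mm high, loose; origin under its foot.
- driver: Bystander: screwdriver lying loose; origin at the table under it.
- mug: Bystander: white mug, 80 mm across, 90 mm high, loose; origin under its foot.
- roof: Bystander: black stepped model roof, 80 x 60 x 40 mm, loose; origin under its middle.
- offcut: Bystander: wood offcut, 60 x 35 x 22 mm, loose; origin under its middle.
- jaw: The jig's sliding jaw with a thin rubber face; 40 mm long (x), top 38 mm above the pocket floor; origin at the foot of its face, 27 mm from the pocket centre at -y with the lever open; same axes as the pocket.
- section: The tower section itself; origin at the centre of its foot, 30 mm below section_centre.
Things that resemble listed ones, but are neither listed nor needed, are in the scene too. Of the things that look like the part that bears mat_top, the smaller one is meant.

How it is judged (in metres and radians):
On the way, in this order (a step that is already met when the one before it is completed fails the run):
1. the tower section has been set down on the mat and let go, standing upright (x of section_centre in the frame of mat_top between -0.085 and 0.085 m and y of section_centre in the frame of mat_top between -0.05 and 0.05 m and z of section_centre in the frame of mat_top below 0.034 m and angle between section_centre's own z axis and vertical below 0.08 rad and contact force between the fingers and section below 0.3 N), for 0.1 s.
2. the section stands by itself in the jig's pocket, with the lever still open (x of section_centre in the frame of pocket between -0.012 and 0.012 m and y of section_centre in the frame of pocket between -0.01 and 0.01 m and z of section_centre in the frame of pocket between 0.026 and 0.034 m and angle between section_centre's own z axis and vertical below 0.08 rad and angle between the x axis of section_centre and the x axis of pocket, either way round below 0.2 rad and value of joint lever below 0.3 rad and contact force between the fingers and section below 0.3 N), for 0.2 s.
3. the lever is swung over its high point and snaps closed (value of joint lever above 2.1 rad), for 0.2 s.
At the end, for the whole second after the job is handed in: The lever is closed (over 2.1 rad) and the section stands upright on the pocket floor at rest, pressed by the jaw (over 2 N) flat against the fence: within 3 mm of y = 7 mm, within 12 mm of the pocket's middle along the fence, within 0.06 rad of parallel to the fence (x of section_centre in the frame of pocket between -0.012 and 0.012 m and y of section_centre in the frame of pocket between 0.004 and 0.01 m and z of section_centre in the frame of pocket between 0.026 and 0.034 m and angle between section_centre's own z axis and vertical below 0.08 rad and angle between the x axis of section_centre and the x axis of pocket, either way round below 0.06 rad and value of joint lever above 2.1 rad and contact force between jaw and section above 2 N and linear speed of section below 0.02 m/s); the robot touches nothing.
It fails at once if a bystander is shifted by more than 25 mm (distance of any of tall_tower, tape, paint_jar, driver, mug, roof, offcut from where it was at the start of the episode above 0.025 m).
It also fails if it takes over 64 s, if anything falls off the work surface, if the arm or the gripper's body presses on something with over 40 N, if the wrist force passes 120 N, or if a joint passes its speed limit or range.

## Working session

There is one attempt and no reset: what is moved stays moved. The work goes in short steps, Python scripts to look and compute and a tool call to move; the robot and the scene stay as the last step left them, time stands still between calls to the robot, and variables do not carry over. Pictures are saved under pics/ and viewed, and the job is handed in when it is done.

Besides the shell and the picture viewer there is one more tool, called as name([rows], argument=value, ...), one row to a line, values as JSON. carry_out: Moves the arm, as the interface text tells. Its arguments: {"type":"object","properties":{"targets":{"type":"array"},"squeeze":{"type":"number"}},"required":["targets"]}

```bash
mkdir -p pics; ls; python3 - <<'E'
from rig import env,get_image
import cv2,numpy as np
for n in("scene","top"):
    d=get_image(n); cv2.imwrite(f"pics/{n}0.png",d["img"][:,:,::-1]); print({k:v for k,v in d.items() if k!="img"})
print(env.observe(), env.tip_reach)
E
```

```text
pics
{'fx': 583.2413174308045, 'fy': 583.2413174308045, 'cx': 324.2382057094145, 'cy': 231.17101784247404, 'k1': -0.03354430215378816, 'rvec': array([ 2.482297  ,  0.92759019, -0.26252036]), 'tvec': array([-0.397332  , -0.32484111,  1.419795  ])}
{'fx': 451.6484614933709, 'fy': 451.6484614933709, 'cx': 323.44405195782326, 'cy': 234.8877506897421, 'k1': -0.019344741383920817, 'rvec': array([ 2.19310568, -2.13779954,  0.11392372]), 'tvec': array([-0.0460563 ,  0.55838524,  1.0622506 ])}
{'time_s': 0.1, 'q': array([ 5.50442772e+01,  2.18377386e+01,  7.43767178e+01, -2.09262965e-03,
        8.38576232e+01, -1.23356257e+01]), 'qvel': array([ 0.08853471, -0.0757898 , -0.16003493,  0.06967878, -0.03127987,
        0.10846368]), 'joint_efforts': array([ 2.93235491e-03, -4.49220693e+01, -2.31659657e+01, -2.03876589e-04,
        3.64801948e-03,  1.13015253e-05]), 'position': array([0.21142246, 0.50750621, 0.25278953]), 'tool_rot': array([[ 9.23076796e-01, -6.91015915e-04,  3.84615069e-01],
       [-3.84615619e-01, -1.05187876e-03,  9.23076226e-01],
       [-2.33291941e-04, -9.99999208e-01, -1.23674039e-03]]), 'ft_force': array([0.54247308, 0.43062392, 0.75512766]), 'wrist_torque': array([0.01180322, 0.00382495, 0.04545088]), 'grip_width': 0.08554850448901229} 0.022
```

View pics/scene0.png

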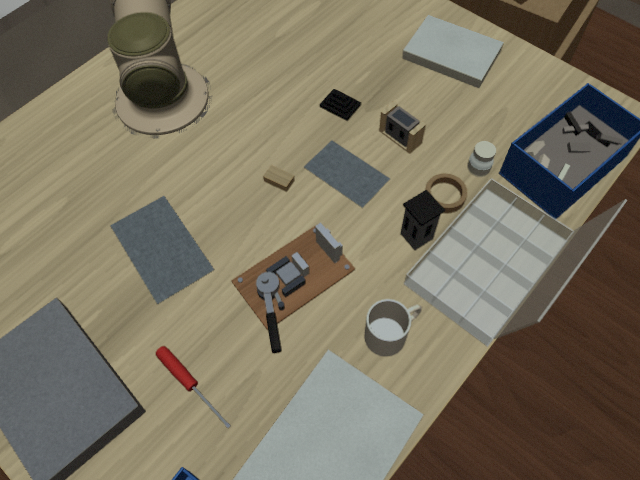

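View pics/top0.png

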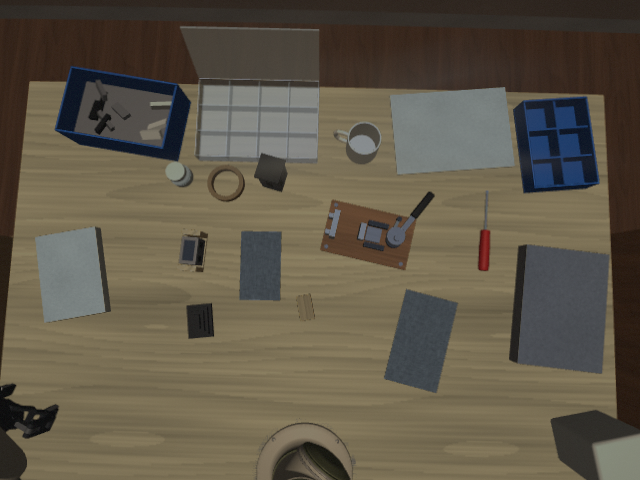

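The scene view shows the cradle and section near (402,128), the small mat near (347,172) and the jig near (293,275). In the top view they are near (193,250), (261,266) and (367,235), with a larger mat at (421,340). Next I'll zoom in on these.

```bash
cat > h.py <<'E'
import cv2,numpy as np
from rig import env,get_image
def cam(d):
    R,_=cv2.Rodrigues(d["rvec"]); return R,np.array(d["tvec"]).ravel()
def slopes(d,uv):
    K=np.array([[d["fx"],0,d["cx"]],[0,d["fy"],d["cy"]],[0,0,1]])
    return cv2.undistortPoints(np.array(uv,float).reshape(-1,1,2),K,np.array([d["k1"],0,0,0.]))[:,0]
def onplane(d,uv,z):
    R,t=cam(d); C=-R.T@t
    s=slopes(d,uv); r=np.c_[s,np.ones(len(s))]@R
    return C+r*((z-C[2])/r[:,2])[:,None]
def tri(d1,uv1,d2,uv2):
    out=[]
    for a,b in zip(np.atleast_2d(uv1),np.atleast_2d(uv2)):
        A=[];B=[]
        for d,p in((d1,a),(d2,b)):
            R,t=cam(d);C=-R.T@t;s=slopes(d,[p])[0];r=R.T@np.r_[s,1];r/=np.linalg.norm(r)
            P=np.eye(3)-np.outer(r,r);A.append(P);B.append(P@C)
        x=np.linalg.lstsq(np.vstack(A),np.hstack(B),rcond=None)[0]
        out.append(np.r_[x,np.linalg.norm(np.vstack(A)@x-np.hstack(B))])
    return np.array(out)
def proj(d,X):
    K=np.array([[d["fx"],0,d["cx"]],[0,d["fy"],d["cy"]],[0,0,1]])
    return cv2.projectPoints(np.array(X,float).reshape(-1,1,3),np.array(d["rvec"]),np.array(d["tvec"]),K,np.array([d["k1"],0,0,0.]))[0][:,0]
def crop(d,name,x0,y0,w,h,s):
    c=cv2.resize(d["img"][y0:y0+h,x0:x0+w,::-1],None,fx=s,fy=s,interpolation=cv2.INTER_CUBIC)
    c=cv2.convertScaleAbs(c,alpha=1.3,beta=15)
    for i in range(0,w,10): cv2.putText(c,str(x0+i),(i*s,8),0,.3,(0,255,255)) if i%20==0 else 0; cv2.line(c,(i*s,10),(i*s,14),(0,255,255),1)
    for i in range(0,h,10): cv2.putText(c,str(y0+i),(0,i*s+4),0,.3,(0,255,255)) if i%20==0 else 0
    cv2.imwrite(f"pics/{name}.png",c)
E
python3 - <<'E'
from h import *
import pickle
s=get_image("scene");t=get_image("top");pickle.dump((s,t),open("im0.pkl","wb"))
crop(s,"s_cr",300,80,140,130,5);crop(t,"t_cr",170,220,120,90,6)
crop(s,"s_jig",225,215,140,140,5);crop(t,"t_jig",310,180,130,95,6)
E
```

```text
(no output)
```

View pics/s_cr.png

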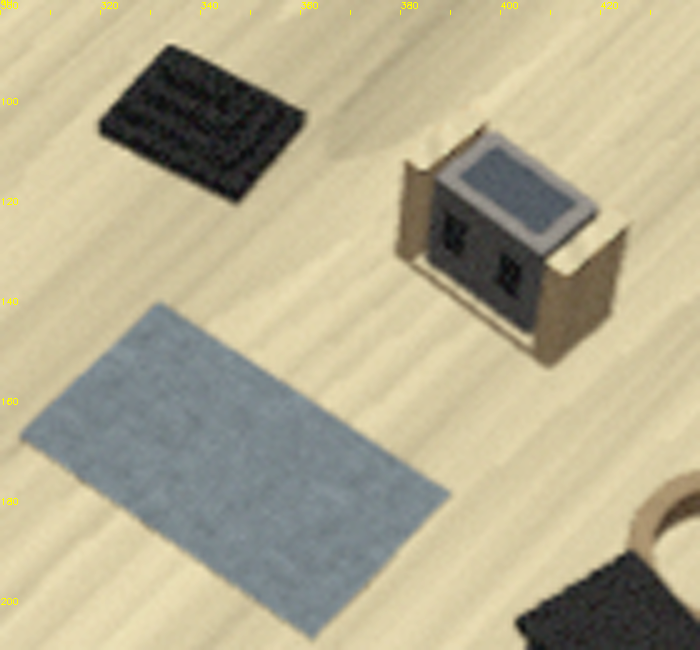

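View pics/t_cr.png

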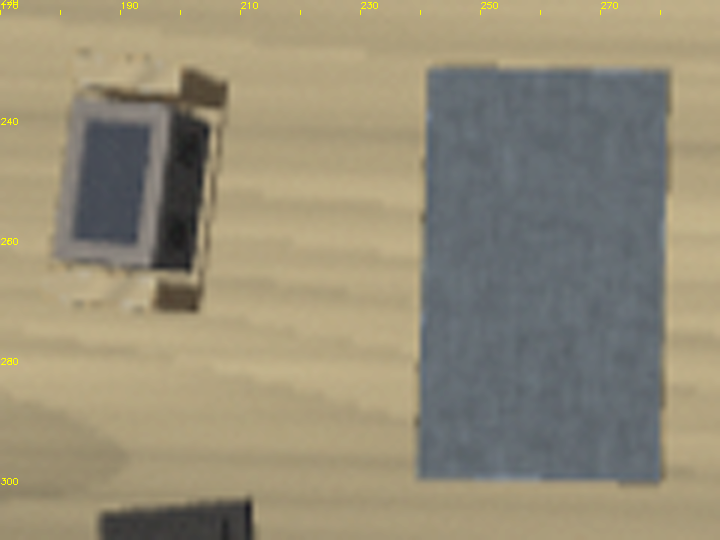

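View pics/s_jig.png

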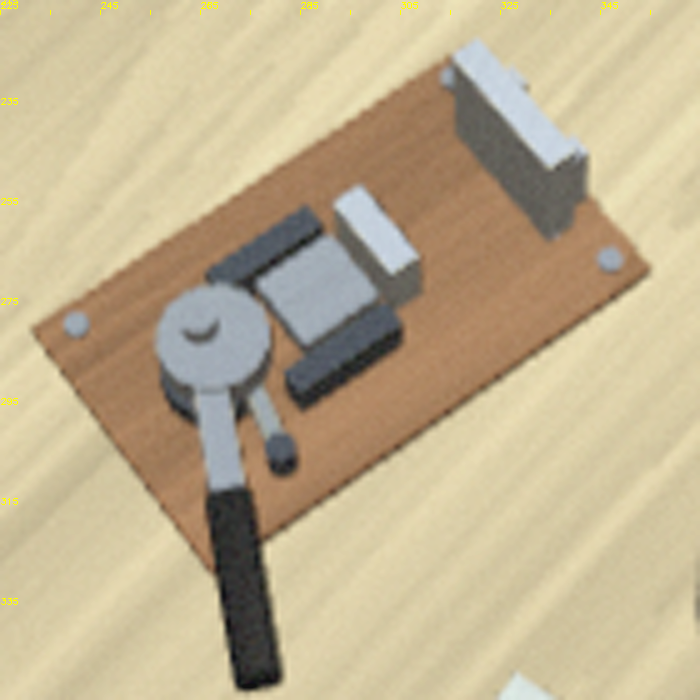

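View pics/t_jig.png

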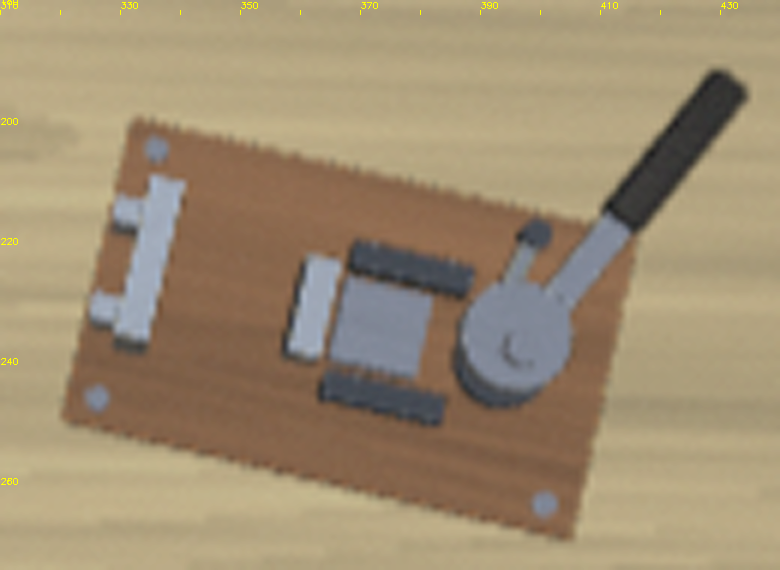

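```bash
python3 - <<'E'
from h import *
import pickle
s,t=pickle.load(open("im0.pkl","rb"))
np.set_printoptions(precision=4,suppress=True)
def S(l): return np.array(l,float)/5+[300,80]-.4
def T(l): return np.array(l,float)/6+[170,220]-.4
# order +x+y, +x-y, -x-y, -x+y
a=S([(597,210),(547,252),(437,178),(495,132)]);b=T([(77,100),(172,100),(153,268),(55,262)])
print("section",tri(s,a,t,b)); m=tri(s,a,t,b)[:,:3].mean(0); print(m)
a2=S([(450,493),(312,637),(20,436),(158,302)]);b2=T([(428,67),(669,70),(662,483),(416,478)])
X=tri(s,a2,t,b2);print("mat",X,X[:,:3].mean(0))
def S(l): return np.array(l,float)/5+[225,215]-.4
def T(l): return np.array(l,float)/6+[310,180]-.4
# fence top: +x+y,+x-y,-x-y,-x+y corners
a=S([(586,152),(557,165),(453,55),(477,38)]);b=T([(150,177),(185,182),(147,345),(114,338)])
X=tri(s,a,t,b);print("fence",X,X[:,:3].mean(0))
# plate corners
a=S([(650,268),(212,574),(32,330),(455,55)]);b=T([(133,117),(637,228),(572,540),(62,420)])
X=tri(s,a,t,b);print("plate",X,X[:,:3].mean(0))
# jaw top: +x+y,+x-y,-x-y,-x+y
a=S([(419,257),(391,272),(333,204),(358,186)]);b=T([(308,254),(341,260),(322,360),(287,355)])
X=tri(s,a,t,b);print("jaw",X,X[:,:3].mean(0))
# grip end + pivot
a=S([(258,688),(213,336),(226,490)]);b=T([(733,82),(516,338),(622,225)])
print("gripend,pivotTop,gripstart",tri(s,a,t,b))
E
```

```text
section [[0.545  0.3005 0.0606 0.0013]
 [0.5454 0.2613 0.068  0.0017]
 [0.4803 0.2668 0.0627 0.0021]
 [0.482  0.3064 0.0604 0.0029]]
[0.5132 0.2838 0.0629]
mat [[ 0.5679  0.1741  0.0005  0.0006]
 [ 0.5694  0.0744  0.0022  0.0015]
 [ 0.4005  0.0722 -0.0008  0.0027]
 [ 0.3989  0.1716 -0.0007  0.0004]] [0.4842 0.1231 0.0003]
fence [[ 0.6184 -0.0544  0.07    0.004 ]
 [ 0.6156 -0.0681  0.0755  0.0036]
 [ 0.5515 -0.0554  0.0717  0.0026]
 [ 0.5537 -0.0429  0.0713  0.002 ]] [ 0.5848 -0.0552  0.0721]
plate [[ 0.6524 -0.0498  0.0066  0.0007]
 [ 0.6102 -0.2594  0.0093  0.0006]
 [ 0.482  -0.233   0.0059  0.0013]
 [ 0.5253 -0.0242  0.0022  0.0005]] [ 0.5675 -0.1416  0.006 ]
jaw [[ 0.5917 -0.1202  0.0444  0.001 ]
 [ 0.5891 -0.1332  0.0478  0.0008]
 [ 0.55   -0.1258  0.0446  0.0022]
 [ 0.5515 -0.1123  0.0425  0.0016]] [ 0.5706 -0.1229  0.0448]
gripend,pivotTop,gripstart [[ 0.665  -0.2886  0.0492  0.0013]
 [ 0.559  -0.2011  0.0573  0.0016]
 [ 0.6054 -0.2428  0.0554  0.0019]]
```

```bash
python3 - <<'E'
from h import *
import pickle
s,t=pickle.load(open("im0.pkl","rb"))
np.set_printoptions(precision=4,suppress=True)
S=lambda l,o:np.array(l,float)/5+o-.4
T=lambda l,o:np.array(l,float)/6+o-.4
for n,a,b,z,o1,o2 in [("sec",[(597,210),(547,252),(437,178),(495,132)],[(77,100),(172,100),(153,268),(55,262)],.066,[300,80],[170,220]),
("mat",[(450,493),(312,637),(20,436),(158,302)],[(428,67),(669,70),(662,483),(416,478)],.002,[300,80],[170,220]),
("plate",[(650,268),(212,574),(32,330),(455,55)],[(133,117),(637,228),(572,540),(62,420)],.01,[225,215],[310,180]),
("fence",[(586,152),(557,165),(453,55),(477,38)],[(150,177),(185,182),(147,345),(114,338)],.076,[225,215],[310,180])]:
    A=onplane(s,S(a,o1),z);B=onplane(t,T(b,o2),z)
    for Q in(A,B):
        d=Q[0]-Q[3]+Q[1]-Q[2]; print(n,Q.mean(0)[:2],"yaw",np.degrees(np.arctan2(d[1],d[0])),np.linalg.norm(d)/2)
E
```

```text
sec [0.5153 0.2827] yaw -3.9014169256829097 0.06238628221927425
sec [0.5121 0.2817] yaw -3.845268111058151 0.06459499115082125
mat [0.4856 0.1228] yaw 1.1074004102575075 0.16753554902937612
mat [0.4836 0.1221] yaw 0.9749987894206686 0.1689865411391776
plate [ 0.5692 -0.1429] yaw -11.173851438235008 0.12794004839778214
plate [ 0.567  -0.1415] yaw -11.52051176915726 0.13035295046732728
fence [ 0.5876 -0.0552] yaw -9.423953096592898 0.06517482025015534
fence [ 0.5829 -0.0567] yaw -11.437836162155243 0.06487066616420754
```

carry_out([
  [[0, 302, -226, -113, 0, 0, 18.6], [0, 302, -226, -113, 0, 0, 18.6], [0, 302, -226, -113, 0, 0, 18.6], [0, 302, -226, -113, 0, 0, 18.6], [0, 302, -226, -113, 0, 0, 18.6], [0, 302, -226, -113, 0, 0, 18.6], [0, 302, -226, -113, 0, 0, 18.6], [0, 302, -226, -113, 0, 0, 18.6], [0, 302, -226, -113, 0, 0, 18.6], [0, 302, -226, -113, 0, 0, 18.6], [0, 302, -226, -113, 0, 0, 18.6], [0, 302, -226, -113, 0, 0, 18.6], [0, 302, -226, -113, 0, 0, 18.6], [0, 302, -226, -113, 0, 0, 18.6]],
], squeeze=40)

```text
time_s: 1.37
position: [0.5127, 0.2825, 0.1408]
tool_rot: [[0.998, 0.0, 0.069], [-0.069, 0.0, 0.998], [0.0, -1.0, 0.0]]
ft_force: [-0.6, -1.0, 0.8]
grip_width: 0.0851
```

```bash
python3 - <<'E'
from h import *
o=env.observe();print(o["position"],o["tool_rot"],o["q"],o["time_s"])
s=get_image("scene");t=get_image("top")
crop(s,"s1",340,20,130,130,5);crop(t,"t1",130,190,140,110,5)
print(proj(t,[[.5137,.2822,.066]]),proj(s,[[.5137,.2822,.066]]))
E
```

```text
[0.51273922 0.28253392 0.14078234] [[ 9.97634307e-01  3.31089597e-04  6.87435743e-02]
 [-6.87436521e-02  2.29610813e-04  9.97634331e-01]
 [ 3.14522080e-04 -9.99999919e-01  2.51827932e-04]] [ 1.72748323e+01  3.10437358e+01  7.84174879e+01  7.34989923e-03
  7.05167555e+01 -6.87857899e+01] 1.3667
[[188.45571086 249.27637991]] [[402.62537465 117.88286389]]
```

View pics/s1.png

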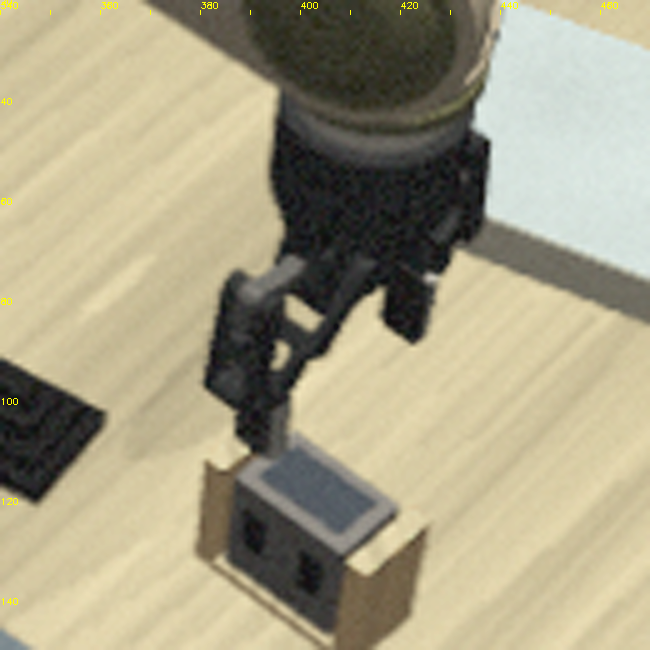

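View pics/t1.png

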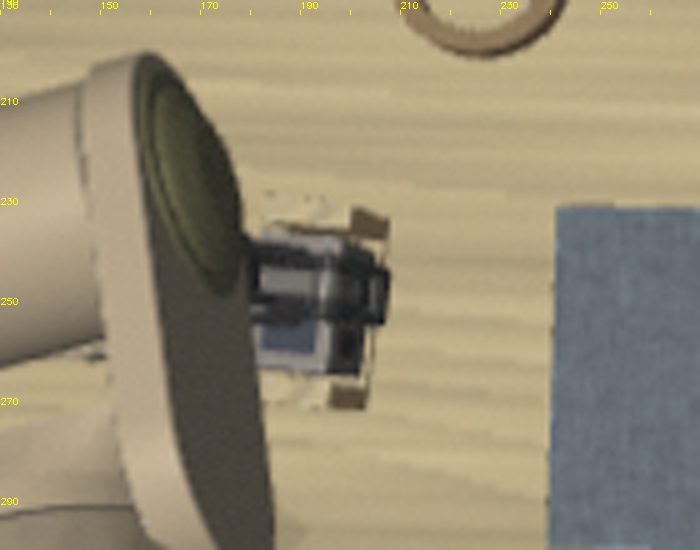

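The gripper sits squarely over the section in both views, with pads clear of the end boards. Next I'll descend and grasp.

carry_out([
  [[0, 1, 0, -30, 0, 0, 0], [0, 1, 0, -60, 0, 0, 0], [0, 1, 0, -80, 0, 0, 0], [0, 1, 0, -95, 0, 0, 0], [0, 1, 0, -95, 0, 0, 0], [0, 1, 0, -95, 0, 0, 0], [1, 1, 0, -95, 0, 0, 0], [1, 1, 0, -95, 0, 0, 0], [1, 1, 0, -95, 0, 0, 0], [1, 1, 0, -95, 0, 0, 0], [1, 1, 0, -95, 0, 0, 0], [1, 1, 0, -95, 0, 0, 0], [1, 1, 0, -95, 0, 0, 0], [1, 1, 0, -95, 0, 0, 0]],
], squeeze=40)

```text
time_s: 2.63
position: [0.5149, 0.2819, 0.0463]
tool_rot: [[0.998, 0.002, 0.07], [-0.07, 0.001, 0.998], [0.002, -1.0, 0.001]]
ft_force: [-0.2, 0.2, 6.6]
grip_width: 0.0395
```

carry_out([
  [[1, 0, 0, 20, 0, 0, 0], [1, 0, 0, 50, 0, 0, 0], [1, 0, 0, 80, 0, 0, 0], [1, 0, 0, 85, 0, 0, 0], [1, 0, 0, 85, 0, 0, 0], [1, 0, 0, 85, 0, 0, 0]],
])

```text
time_s: 3.13
position: [0.5141, 0.2815, 0.1295]
tool_rot: [[0.998, -0.001, 0.07], [-0.07, -0.0, 0.998], [-0.001, -1.0, -0.0]]
ft_force: [-1.0, 0.4, -2.0]
grip_width: 0.0399
```

```bash
python3 - <<'E'
from h import *
s=get_image("scene")
crop(s,"s2",340,20,130,130,5);o=env.observe();print(o["position"],o["ft_force"],o["grip_width"])
E
```

```text
[0.5138058  0.28144169 0.12885748] [-0.42883083  0.71942135 -0.91243225] 0.03940291847158053
```

View pics/s2.png

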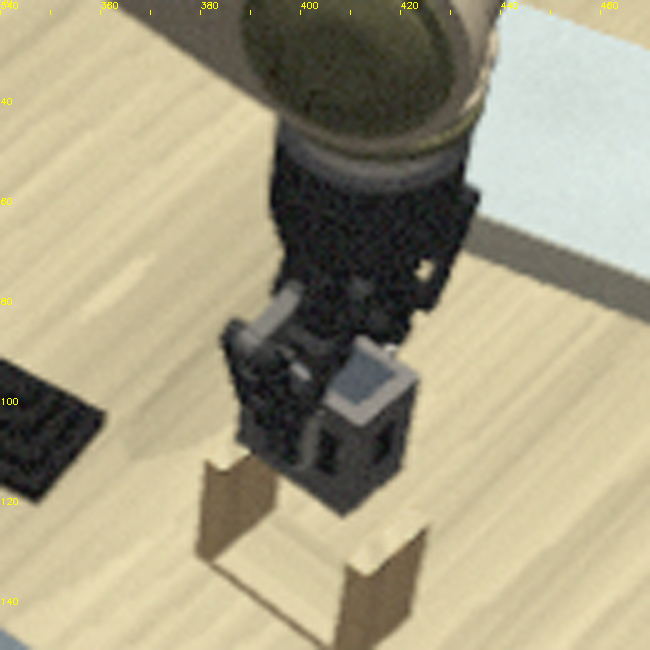

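The section hangs level in the grip, with the empty cradle below it. Next I'll move it to the mat.

carry_out([
  [[1, -8, -40, 0, 0, 0, 0], [1, -16, -80, 0, 0, 0, 0], [1, -24, -120, 0, 0, 0, 0], [1, -30, -150, 0, 0, 0, 0], [1, -30, -160, 0, 0, 0, 0], [1, -30, -160, -20, 0, 0, 0], [1, -30, -160, -45, 0, 0, 0], [1, -30, -160, -65, 0, 0, 0], [1, -30, -160, -76, 0, 0, 0], [1, -30, -160, -82, 0, 0, 0], [1, -30, -160, -84, 0, 0, 0], [1, -30, -160, -86, 0, 0, 0], [1, -30, -160, -86, 0, 0, 0], [1, -30, -160, -86, 0, 0, 0]],
])

```text
time_s: 4.35
position: [0.4848, 0.1218, 0.0448]
tool_rot: [[0.998, 0.001, 0.07], [-0.07, 0.0, 0.998], [0.001, -1.0, 0.0]]
ft_force: [-0.2, 0.2, -0.9]
grip_width: 0.0398
```

carry_out([
  [[1, 0, 0, -1, 0, 0, 0], [1, 0, 0, -2, 0, 0, 0], [1, 0, 0, -3, 0, 0, 0], [1, 0, 0, -3, 0, 0, 0], [1, 0, 0, -3, 0, 0, 0]],
])

```text
time_s: 4.77
position: [0.4847, 0.1217, 0.0423]
tool_rot: [[0.998, 0.001, 0.07], [-0.07, -0.0, 0.998], [0.001, -1.0, 0.0]]
ft_force: [-2.2, -0.1, 7.7]
grip_width: 0.0394
```

carry_out([
  [[0, 0, 0, 0, 0, 0, 0], [0, 0, 0, 0, 0, 0, 0], [0, 0, 0, 0, 0, 0, 0], [0, 0, 0, 0, 0, 0, 0], [0, 0, 0, 0, 0, 0, 0], [0, 0, 0, 0, 0, 0, 0], [0, 0, 0, 30, 0, 0, 0], [0, 0, 0, 60, 0, 0, 0], [0, 0, 0, 90, 0, 0, 0], [0, 0, 0, 90, 0, 0, 0], [0, 0, 0, 90, 0, 0, 0]],
])

```text
time_s: 5.68
position: [0.485, 0.1217, 0.1325]
tool_rot: [[0.998, 0.003, 0.07], [-0.07, 0.0, 0.998], [0.003, -1.0, 0.0]]
ft_force: [0.0, 0.1, -1.2]
grip_width: 0.0854
```

carry_out([
  [[0, 0, 0, 0, 0, 0, -7], [0, 0, 0, 0, 0, 0, -14], [0, 0, 0, 0, 0, 0, -21], [0, 0, 0, 0, 0, 0, -28], [0, 0, 0, 0, 0, 0, -35], [0, 0, 0, 0, 0, 0, -42], [0, 0, 0, 0, 0, 0, -49], [0, 0, 0, 0, 0, 0, -56], [0, 0, 0, 0, 0, 0, -63], [0, 0, 0, 0, 0, 0, -70], [0, 0, 0, 0, 0, 0, -77], [0, 0, 0, 0, 0, 0, -84], [0, 0, 0, 0, 0, 0, -90], [0, 0, 0, 0, 0, 0, -90], [0, 0, 0, 0, 0, 0, -90], [0, 0, 0, 0, 0, 0, -90]],
])

```text
time_s: 7.02
position: [0.4843, 0.1216, 0.1307]
tool_rot: [[-0.067, -0.001, 0.998], [-0.998, -0.0, -0.067], [0.0, -1.0, -0.001]]
ft_force: [-0.5, -0.1, -0.5]
grip_width: 0.0854
```

```bash
python3 - <<'E'
from h import *
s=get_image("scene");t=get_image("top")
import pickle;pickle.dump((s,t),open("im3.pkl","wb"))
crop(s,"s3",290,70,130,130,5);crop(t,"t3",200,200,120,110,5);o=env.observe();print(o["position"],o["tool_rot"],o["q"],o["time_s"])
E
```

```text
[0.48440481 0.12165814 0.13099227] [[-6.81642867e-02 -6.31262819e-04  9.97673910e-01]
 [-9.97674109e-01 -8.26313897e-06 -6.81643055e-02]
 [ 5.12735098e-05 -9.99999801e-01 -6.29231319e-04]] [ 4.91383841e-01  2.43603651e+01  9.30409964e+01 -1.83805860e-04
  6.26348099e+01  4.40002601e+00] 7.1167
```

View pics/s3.png

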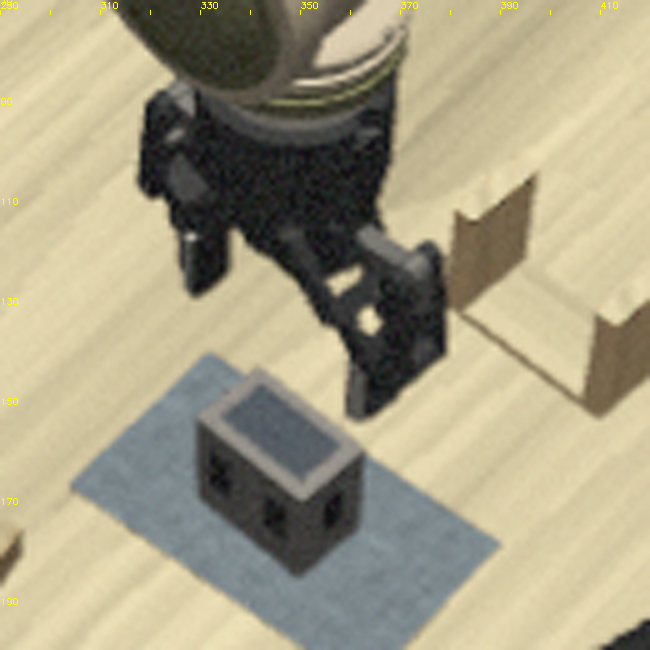

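View pics/t3.png

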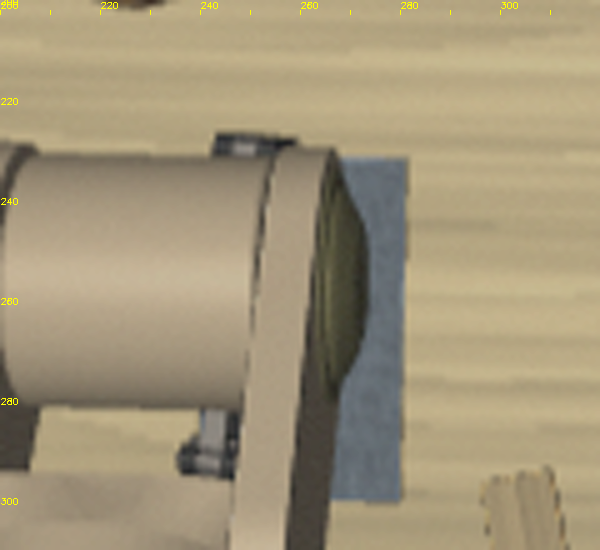

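```bash
python3 - <<'E'
from h import *
import pickle
s,t=pickle.load(open("im3.pkl","rb"))
A=onplane(s,np.array([(363,455),(300,500),(197,410),(258,368)])/5+[290,70]-.4,.062)
d=A[0]-A[3]+A[1]-A[2];print(A,A.mean(0),np.degrees(np.arctan2(d[1],d[0])))
E
```

```text
[[0.51825145 0.13518022 0.062     ]
 [0.51297113 0.09967494 0.062     ]
 [0.4488641  0.10719575 0.062     ]
 [0.45404962 0.14165976 0.062     ]] [0.48353408 0.12092767 0.062     ] -6.22716282341248
```

The section stands upright on the mat, and the gripper is turned along its long axis. Next I'll descend and take it by the ends.

carry_out([
  [[0, -2, 0, -30, 0, 0, 0], [0, -2, 0, -60, 0, 0, 0], [0, -2, 0, -80, 0, 0, 0], [0, -2, 0, -90, 0, 0, 0], [0, -2, 0, -90, 0, 0, 0], [0, -2, 0, -90, 0, 0, 0], [1, -2, 0, -90, 0, 0, 0], [1, -2, 0, -90, 0, 0, 0], [1, -2, 0, -90, 0, 0, 0], [1, -2, 0, -90, 0, 0, 0], [1, -2, 0, -90, 0, 0, 0], [1, -2, 0, -90, 0, 0, 0], [1, -2, 0, -90, 0, 0, 0]],
])

```text
time_s: 8.2
position: [0.4831, 0.1217, 0.0424]
tool_rot: [[-0.07, 0.002, 0.998], [-0.998, 0.0, -0.07], [-0.0, -1.0, 0.002]]
ft_force: [0.5, 0.1, 7.1]
grip_width: 0.0639
```

carry_out([
  [[1, 0, 0, 30, 0, 0, 0], [1, 0, 0, 60, 0, 0, 0], [1, 0, 0, 95, 0, 0, 0], [1, 0, 0, 110, 0, 0, 0], [1, 0, 0, 110, 0, 0, 0], [1, 0, 0, 110, 0, 0, 0]],
])

```text
time_s: 8.7
position: [0.4824, 0.1217, 0.1517]
tool_rot: [[-0.07, 0.001, 0.998], [-0.998, -0.0, -0.07], [-0.0, -1.0, 0.001]]
ft_force: [-0.6, -0.4, -1.6]
grip_width: 0.0637
```

```bash
python3 - <<'E'
from h import *
s=get_image("scene");o=env.observe();print(o["position"],o["ft_force"],o["grip_width"])
crop(s,"s4",290,50,130,130,5)
E
```

```text
[0.48197462 0.12166127 0.15065151] [ 0.65672963  0.26414986 -1.568826  ] 0.06334106165855193
```

View pics/s4.png

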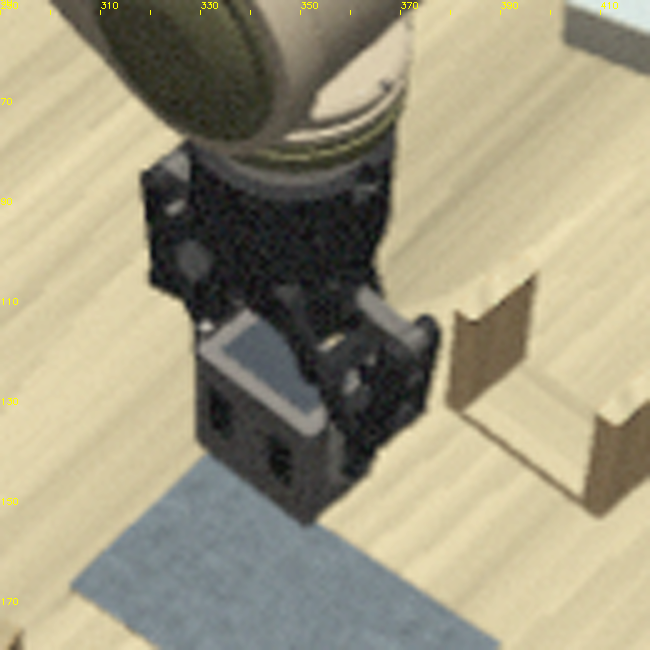

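carry_out([
  [[1, 16, -36, 0, 0, 0, -2], [1, 32, -72, 0, 0, 0, -4], [1, 48, -108, 0, 0, 0, -6], [1, 64, -144, 0, 0, 0, -7.4], [1, 80, -180, 0, 0, 0, -7.4], [1, 90, -203, 0, 0, 0, -7.4], [1, 95, -212, 0, 0, 0, -7.4], [1, 95, -212, 0, 0, 0, -7.4], [1, 95, -212, -25, 0, 0, -7.4], [1, 95, -212, -25, 0, 0, -7.4], [1, 95, -212, -25, 0, 0, -7.4]],
])

```text
time_s: 9.67
position: [0.5763, -0.0886, 0.1251]
tool_rot: [[-0.197, -0.004, 0.98], [-0.98, 0.002, -0.197], [-0.001, -1.0, -0.004]]
ft_force: [-0.8, 0.0, 0.2]
grip_width: 0.0636
```

```bash
python3 - <<'E'
from h import *
import pickle
s=get_image("scene");t=get_image("top");o=env.observe();print(o["position"],o["tool_rot"][:,2],o["ft_force"],o["grip_width"],o["q"])
pickle.dump((s,t),open("im5.pkl","wb"))
crop(s,"s5",240,165,130,130,5);crop(t,"t5",290,170,140,110,5)
E
```

```text
[ 0.57746067 -0.08930394  0.12690668] [ 9.80441304e-01 -1.96811710e-01  3.43143597e-06] [ 0.48454573 -0.45728077 -1.15483729] 0.063505576622479 [-2.03937011e+01  3.18457294e+01  7.95636131e+01  5.42227121e-03
  6.85912620e+01 -9.04510223e+00]
```

View pics/s5.png

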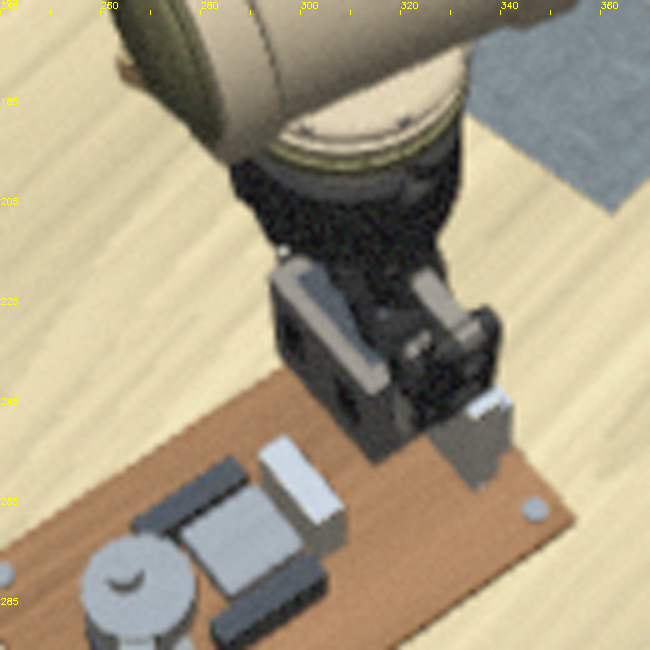

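View pics/t5.png

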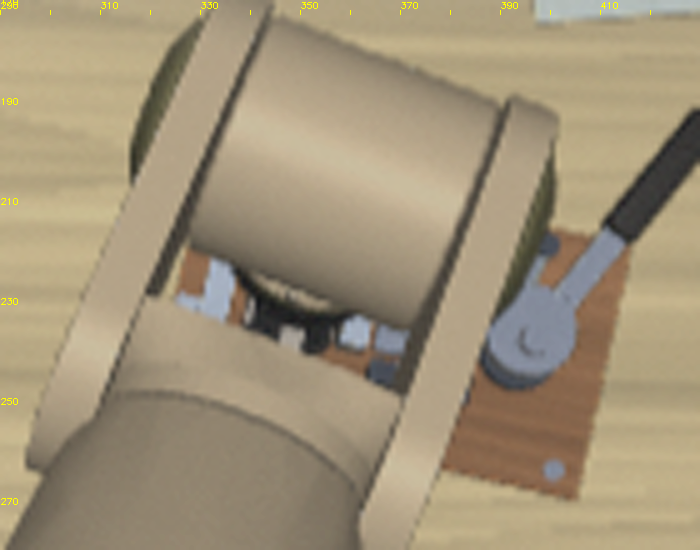

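```bash
python3 - <<'E'
from h import *
import pickle
s,t=pickle.load(open("im5.pkl","rb"))
yw=np.radians(-11.4);R=np.array([[np.cos(yw),-np.sin(yw)],[np.sin(yw),np.cos(yw)]])
A=onplane(s,np.array([(376,463)])/5+[240,165]-.4,.126-.0395)
B=onplane(s,np.array([(388,382),(275,275)])/5+[240,165]-.4,.126+.0205)
C=onplane(s,np.array([(345,512),(263,447)])/5+[240,165]-.4,.048) # jaw -y.. 
D=onplane(s,np.array([(475,490)])/5+[240,165]-.4,.01)
for X in(A,B,C,D): print((X[:,:2]-[.578,-.090])@R*1000)
E
```

```text
[[ 29.91045502 -16.76494559]]
[[ 31.88636004 -10.80319779]
 [-29.44811783 -16.60887342]]
[[ 23.25418973 -28.16600991]
 [-19.4083819  -36.71496483]]
[[31.80635728 29.41579763]]
```

carry_out([
  [[1, 0, -1, -20, 0, 0, 0], [1, 0, -1, -35, 0, 0, 0], [1, 0, -1, -48, 0, 0, 0], [1, 0, -1, -58, 0, 0, 0], [1, 0, -1, -66, 0, 0, 0], [1, 0, -1, -71, 0, 0, 0], [1, 0, -1, -73, 0, 0, 0], [1, 0, -1, -73, 0, 0, 0], [1, 0, -1, -73, 0, 0, 0]],
])

```text
time_s: 10.52
position: [0.5778, -0.0914, 0.0538]
tool_rot: [[-0.198, 0.001, 0.98], [-0.98, -0.0, -0.198], [0.0, -1.0, 0.001]]
ft_force: [-0.5, 0.2, -1.3]
grip_width: 0.0632
```

```bash
python3 - <<'E'
from h import *
import pickle
s=get_image("scene");t=get_image("top");o=env.observe();print(o["position"],o["tool_rot"][:,2],o["ft_force"],o["grip_width"])
crop(s,"s6",240,190,130,130,5)
E
```

```text
[ 0.57781235 -0.09141214  0.05390213] [ 0.98020678 -0.19797371  0.00103485] [ 0.42728969  0.22008726 -1.19404057] 0.06340031194447358
```

View pics/s6.png

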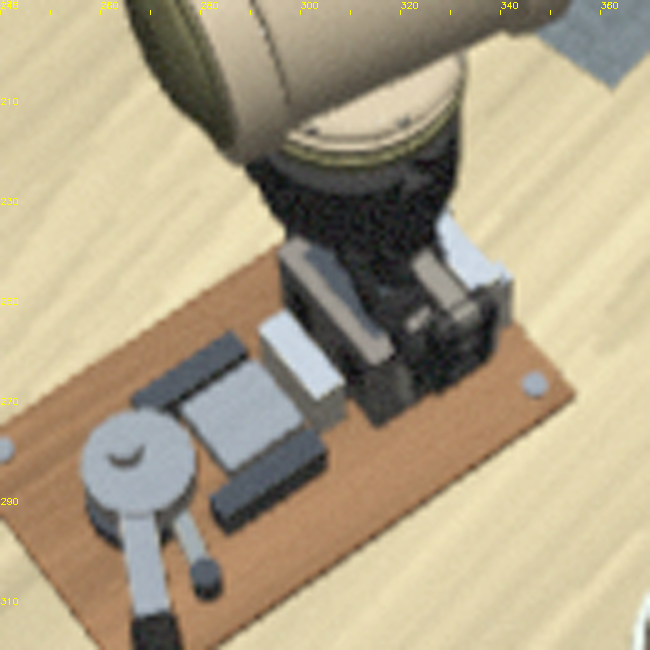

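The section sits between the jaw and the fence without touching anything. Next I'll lower it to contact.

carry_out([
  [[1, 0, 0, -1, 0, 0, 0], [1, 0, 0, -2, 0, 0, 0], [1, 0, 0, -3, 0, 0, 0], [1, 0, 0, -3, 0, 0, 0], [1, 0, 0, -3, 0, 0, 0]],
])

```text
time_s: 11.03
position: [0.5776, -0.0914, 0.0505]
tool_rot: [[-0.198, 0.0, 0.98], [-0.98, -0.0, -0.198], [0.0, -1.0, 0.0]]
ft_force: [-0.1, 0.3, 1.4]
grip_width: 0.0637
```

carry_out([
  [[1, 0, 0, -0.7, 0, 0, 0], [1, 0, 0, -1, 0, 0, 0], [1, 0, 0, -1, 0, 0, 0]],
])

```text
time_s: 11.28
position: [0.5776, -0.0913, 0.0504]
tool_rot: [[-0.198, 0.001, 0.98], [-0.98, -0.0, -0.198], [0.0, -1.0, 0.001]]
ft_force: [-3.6, 1.3, 10.0]
grip_width: 0.0634
```

Floor contact reads 10 N. Next I'll release, rise and back away.

carry_out([
  [[0, 0, 0, 0, 0, 0, 0], [0, 0, 0, 0, 0, 0, 0], [0, 0, 0, 0, 0, 0, 0], [0, 0, 0, 0, 0, 0, 0], [0, 0, 0, 0, 0, 0, 0], [0, 0, 0, 0, 0, 0, 0], [0, 0, 0, 30, 0, 0, 0], [0, 0, 0, 60, 0, 0, 0], [0, 0, 0, 100, 0, 0, 0], [0, 0, 0, 130, 0, 0, 0], [0, 0, 0, 130, 0, 0, 0], [0, 0, 0, 130, 0, 0, 0]],
])

```text
time_s: 12.28
position: [0.5779, -0.0914, 0.1807]
tool_rot: [[-0.198, 0.003, 0.98], [-0.98, -0.001, -0.198], [0.001, -1.0, 0.003]]
ft_force: [-0.8, 0.8, -1.4]
grip_width: 0.0853
```

```bash
python3 - <<'E'
from h import *
import pickle
s=get_image("scene");t=get_image("top");o=env.observe();print(o["position"],o["tool_rot"][:,2],o["ft_force"],o["grip_width"],o["time_s"])
pickle.dump((s,t),open("im7.pkl","wb"))
crop(s,"s7",225,205,150,150,5)
# lever geometry
yw=-11.4
P=np.array([.578,-.090])-115e-3*np.array([np.sin(np.radians(11.4)),np.cos(np.radians(11.4))]);print("pivot",P)
for th in np.arange(0,1.9,.1):
    a=np.radians(yw)-.45-th
    print(round(th,2),np.round((P+.1*np.array([np.cos(a),np.sin(a)]))*1000,1),"dirdeg",round(np.degrees(a),1))
E
```

```text
[ 0.57701059 -0.09115292  0.17816964] [ 0.98019478 -0.19802534 -0.00203954] [-0.06101835  0.05102015 -1.10169355] 0.08538966413217837 12.3833
pivot [ 0.55526941 -0.20273119]
0.0 [ 634.9 -263.2] dirdeg -37.2
0.1 [ 628.5 -270.8] dirdeg -42.9
0.2 [ 621.3 -277.8] dirdeg -48.6
0.3 [ 613.5 -284. ] dirdeg -54.4
0.4 [ 605.1 -289.4] dirdeg -60.1
0.5 [ 596.2 -294. ] dirdeg -65.8
0.6 [ 586.9 -297.6] dirdeg -71.6
0.7 [ 577.3 -300.3] dirdeg -77.3
0.8 [ 567.4 -302. ] dirdeg -83.0
0.9 [ 557.5 -302.7] dirdeg -88.7
1.0 [ 547.5 -302.4] dirdeg -94.5
1.1 [ 537.5 -301.1] dirdeg -100.2
1.2 [ 527.8 -298.9] dirdeg -105.9
1.3 [ 518.3 -295.7] dirdeg -111.7
1.4 [ 509.3 -291.5] dirdeg -117.4
1.5 [ 500.6 -286.5] dirdeg -123.1
1.6 [ 492.5 -280.6] dirdeg -128.9
1.7 [ 485.1 -274. ] dirdeg -134.6
1.8 [ 478.3 -266.6] dirdeg -140.3
```

View pics/s7.png

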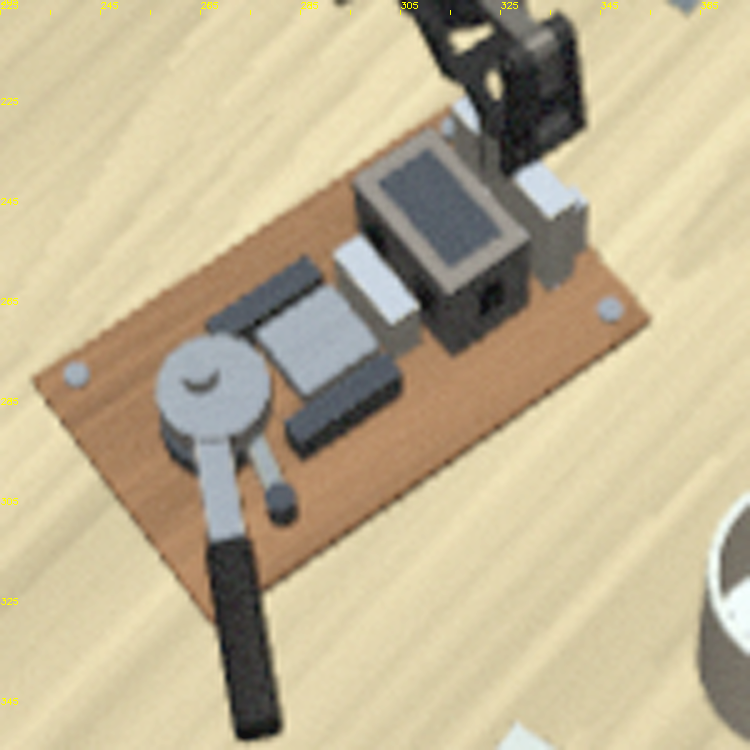

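The section stands on its own in the pocket, and the lever is still open. Next I'll bring closed fingers to the back side of the grip.

```bash
python3 - <<'E'
from h import *
import pickle
s,t=pickle.load(open("im7.pkl","rb"))
yw=np.radians(-11.4);R=np.array([[np.cos(yw),-np.sin(yw)],[np.sin(yw),np.cos(yw)]])
A=onplane(s,np.array([(528,240),(450,292),(355,182),(432,130)])/5+[225,205]-.4,.07)
L=(A[:,:2]-[.578,-.090])@R*1000;d=L[0]-L[3]+L[1]-L[2];print(L,L.mean(0),np.degrees(np.arctan2(d[1],d[0])))
F=onplane(s,np.array([(586,202),(557,215)])/5+[225,205]-.4,.076);print((F[:,:2]-[.578,-.090])@R*1000)
u=lambda a:np.array([np.cos(a),np.sin(a)])
P=np.array([.5553,-.2027]);a0=np.radians(-37.2)
f=lambda th,off:P+.1*u(a0-th)+off*u(a0-th+np.pi/2)
print("start35",f(0,.035)); st=f(0,.035)
print(np.round((f(0,.022)-st)*1000,0))
for th in np.arange(.08,1.65,.08): print(round(th,2),np.round((f(th,.02)-st)*1000).tolist(),round(-np.degrees(th),1))
E
```

```text
[[ 33.16036672  17.41692234]
 [ 32.60240548 -19.82957527]
 [-28.43532048 -20.33939718]
 [-28.69807463  17.40791889]] [ 2.15734427 -1.33603281] 0.24188163870853086
[[36.29839183 43.33215834]
 [33.91155839 30.98911383]]
start35 [ 0.65611396 -0.23528136]
[ -8. -10.]
0.08 [-13.0, -19.0] -4.6
0.16 [-17.0, -26.0] -9.2
0.24 [-22.0, -32.0] -13.8
0.32 [-28.0, -39.0] -18.3
0.4 [-34.0, -44.0] -22.9
0.48 [-40.0, -49.0] -27.5
0.56 [-47.0, -54.0] -32.1
0.64 [-54.0, -58.0] -36.7
0.72 [-61.0, -61.0] -41.3
0.8 [-69.0, -64.0] -45.8
0.88 [-77.0, -67.0] -50.4
0.96 [-85.0, -68.0] -55.0
1.04 [-93.0, -69.0] -59.6
1.12 [-101.0, -69.0] -64.2
1.2 [-109.0, -69.0] -68.8
1.28 [-117.0, -68.0] -73.3
1.36 [-125.0, -66.0] -77.9
1.44 [-133.0, -64.0] -82.5
1.52 [-141.0, -61.0] -87.1
1.6 [-148.0, -58.0] -91.7
```

carry_out([
  [[1, 15, -28, 0, 0, 0, -5], [1, 30, -56, 0, 0, 0, -10], [1, 45, -84, 0, 0, 0, -16], [1, 60, -112, 0, 0, 0, -22], [1, 78, -144, 0, 0, 0, -25.8], [1, 78, -144, 0, 0, 0, -25.8], [1, 78, -144, 0, 0, 0, -25.8], [1, 78, -144, -30, 0, 0, -25.8], [1, 78, -144, -50, 0, 0, -25.8], [1, 78, -144, -50, 0, 0, -25.8], [1, 78, -144, -50, 0, 0, -25.8]],
])

```text
time_s: 13.3
position: [0.6549, -0.2341, 0.1283]
tool_rot: [[-0.604, -0.003, 0.797], [-0.797, 0.002, -0.604], [0.0, -1.0, -0.003]]
ft_force: [-0.2, -0.3, -0.4]
grip_width: 0.0001
```

```bash
python3 - <<'E'
from h import *
s=get_image("scene");t=get_image("top");o=env.observe();print(o["position"],o["tool_rot"][:,2],o["ft_force"],o["grip_width"],o["time_s"],o["q"])
crop(s,"s8",225,205,150,150,5);crop(t,"t8",330,140,140,110,5)
E
```

```text
[ 0.65591535 -0.23493816  0.13077336] [ 0.79686185 -0.60415917  0.00170309] [-0.29866393  1.11807156  0.05228881] -0.0005352599067425888 13.4 [-2.94170251e+01  4.19668760e+01  5.81778263e+01  3.46241359e-03
  7.97563545e+01  7.75077116e+00]
```

View pics/s8.png

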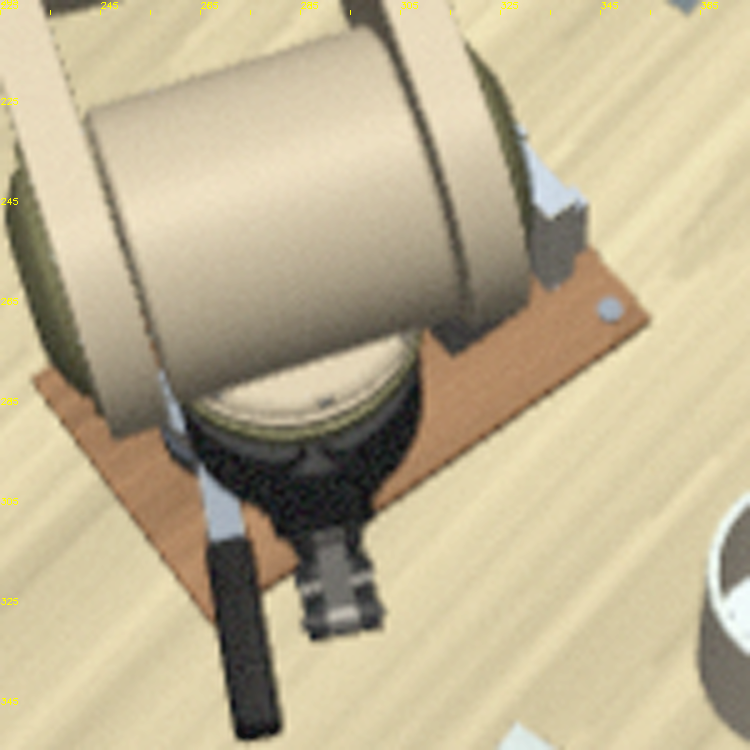

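View pics/t8.png

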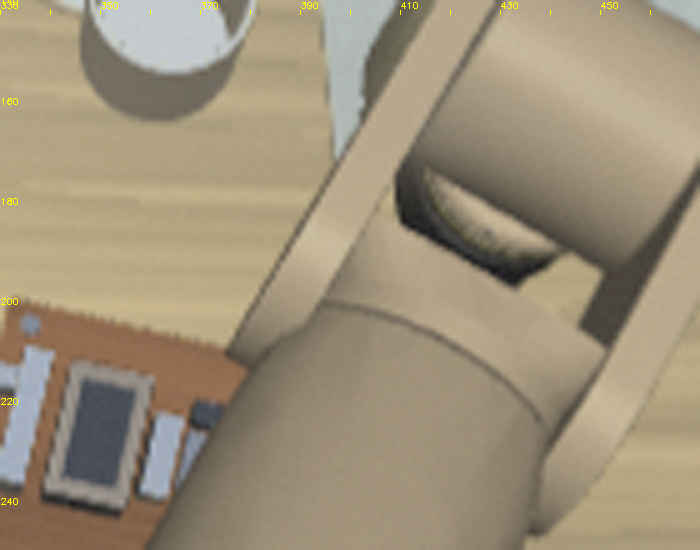

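The fingers are shut, beside the grip on its opening side, and the section is unmoved. Next I'll lower them.

carry_out([
  [[1, 0, 0, -25, 0, 0, 0], [1, 0, 0, -45, 0, 0, 0], [1, 0, 0, -62, 0, 0, 0], [1, 0, 0, -62, 0, 0, 0], [1, 0, 0, -62, 0, 0, 0], [1, -5, -6, -62, 0, 0, 0], [1, -5, -6, -62, 0, 0, 0]],
])

```text
time_s: 13.98
position: [0.6506, -0.2427, 0.0694]
tool_rot: [[-0.605, 0.003, 0.796], [-0.796, -0.002, -0.605], [0.0, -1.0, 0.003]]
ft_force: [-0.6, 0.1, -0.7]
grip_width: -0.0
```

```bash
python3 - <<'E'
from h import *
s=get_image("scene");o=env.observe();print(o["position"],o["ft_force"],o["time_s"])
crop(s,"s9",225,205,150,150,5)
E
```

```text
[ 0.65069943 -0.2423186   0.06918153] [ 0.00712778  0.70209522 -0.28064987] 14.0333
```

View pics/s9.png

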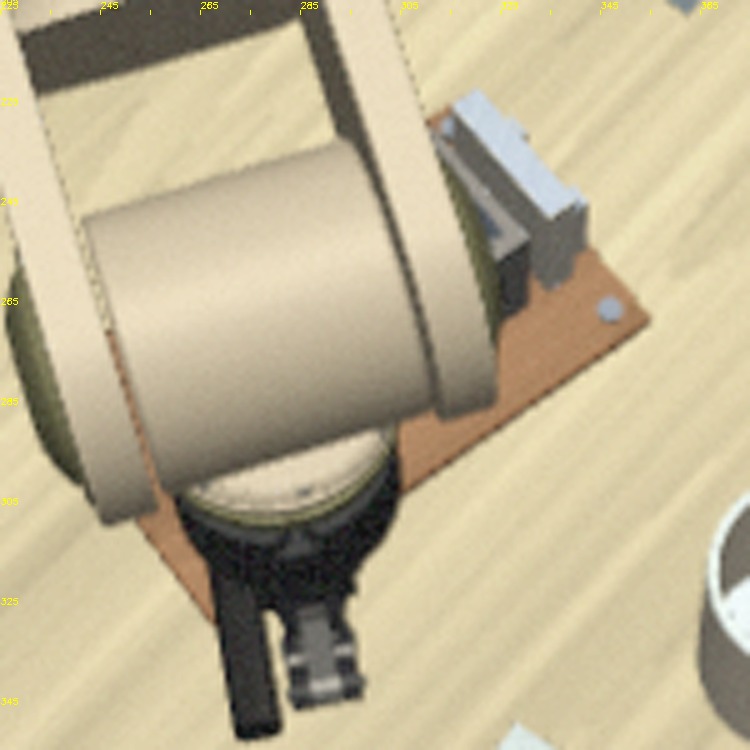

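Fingers are alongside the grip. Next I'll start the sweep and check the force partway.

carry_out([
  [[1, -3, -4, 0, 0, 0, 0], [1, -8, -13, 0, 0, 0, -4.6], [1, -12, -20, 0, 0, 0, -9.2], [1, -17, -26, 0, 0, 0, -13.8], [1, -23, -33, 0, 0, 0, -18.3], [1, -29, -38, 0, 0, 0, -22.9], [1, -35, -43, 0, 0, 0, -27.5], [1, -35, -43, 0, 0, 0, -27.5]],
])

```text
time_s: 14.7
position: [0.6157, -0.2847, 0.0683]
tool_rot: [[-0.906, 0.003, 0.423], [-0.423, 0.0, -0.906], [-0.003, -1.0, 0.001]]
ft_force: [5.1, 3.9, -0.1]
grip_width: -0.0001
```

```bash
python3 - <<'E'
from h import *
s=get_image("scene");t=get_image("top");o=env.observe();print(o["position"],o["ft_force"],o["time_s"],o["q"])
crop(s,"s10",205,205,150,150,5);crop(t,"t10",330,150,150,120,5)
E
```

```text
[ 0.61638926 -0.28413677  0.0683261 ] [5.54829633 3.8496724  0.56295382] 14.8 [-34.75305617  43.76367259  65.73178755   0.10731355  70.36166849
  29.8538507 ]
```

View pics/s10.png

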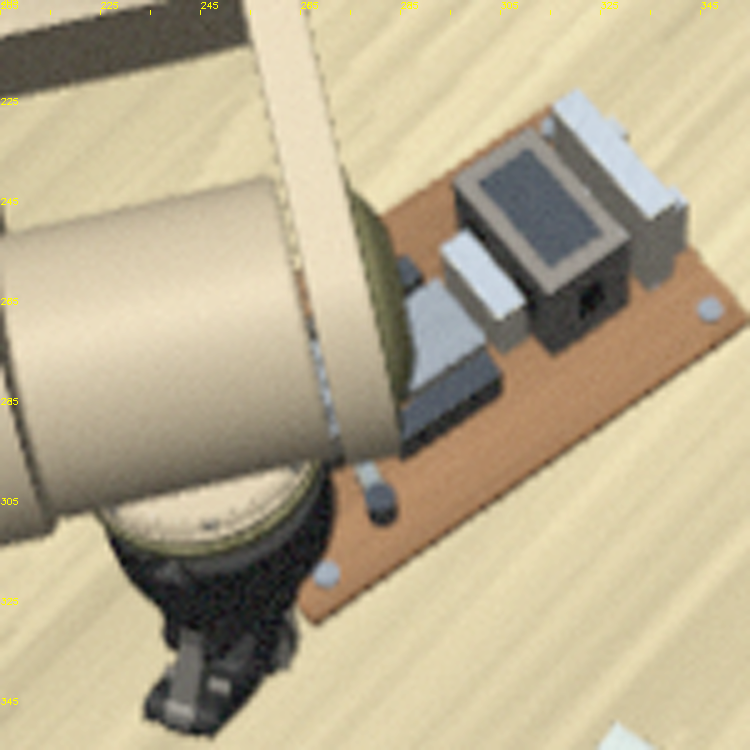

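View pics/t10.png

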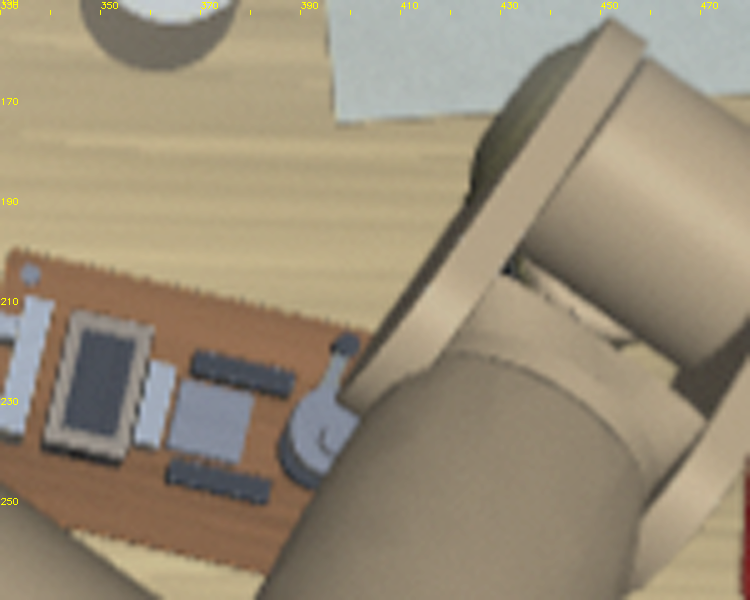

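The lever is following (about 7 N), and the jaw is advancing on the upright section. Next I'll continue over the high point.

carry_out([
  [[1, -7, -5, 0, 0, 0, -4.6], [1, -14, -9, 0, 0, 0, -9.2], [1, -21, -12, 0, 0, 0, -13.8], [1, -29, -15, 0, 0, 0, -18.3], [1, -37, -18, 0, 0, 0, -22.9], [1, -45, -19, 0, 0, 0, -27.5], [1, -53, -20, 0, 0, 0, -32.1], [1, -61, -20, 0, 0, 0, -36.7], [1, -69, -20, 0, 0, 0, -41.3], [1, -77, -19, 0, 0, 0, -45.8], [1, -85, -17, 0, 0, 0, -50.4], [1, -93, -15, 0, 0, 0, -55], [1, -101, -12, 0, 0, 0, -59.6], [1, -101, -12, 0, 0, 0, -59.6], [1, -101, -12, 0, 0, 0, -59.6]],
])

```text
time_s: 16.05
position: [0.5146, -0.2966, 0.0678]
tool_rot: [[-0.828, 0.0, -0.561], [0.561, -0.001, -0.828], [-0.001, -1.0, 0.0]]
ft_force: [-0.1, 0.1, -0.3]
grip_width: 0.0004
```

```bash
python3 - <<'E'
from h import *
s=get_image("scene");t=get_image("top");o=env.observe();print(o["position"],o["ft_force"],o["time_s"],o["q"])
crop(s,"s11",205,205,150,150,5);crop(t,"t11",330,170,150,120,5)
E
```

```text
[ 0.51500842 -0.29666639  0.06760443] [ 0.23421904 -0.02149606  0.06384772] 16.15 [-4.13449484e+01  3.68534104e+01  8.13957309e+01 -3.12449169e-03
  6.16995379e+01  8.28176438e+01]
```

View pics/s11.png

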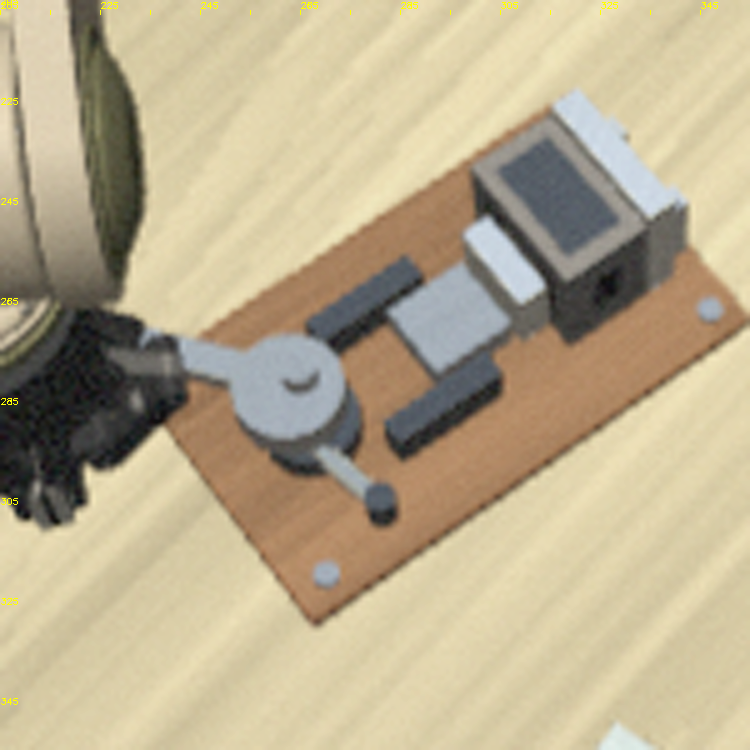

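View pics/t11.png

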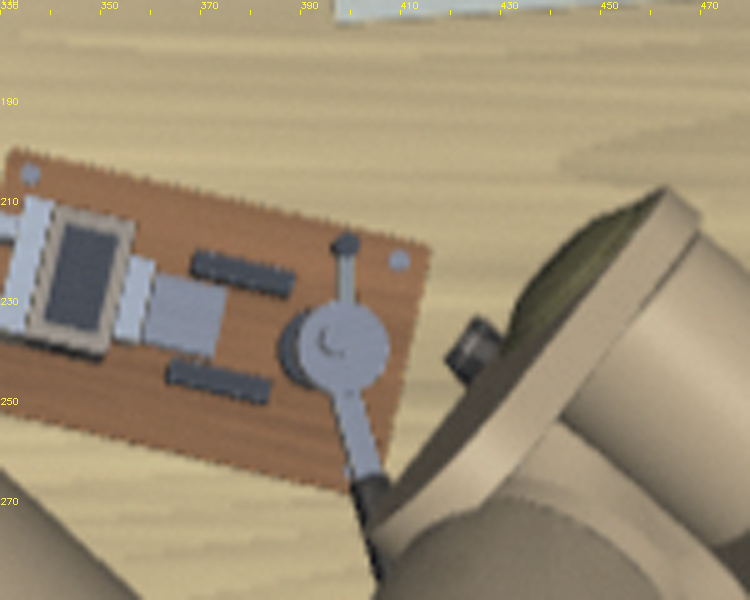

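The lever has snapped closed: it points about −164° against an expected −163°, there's no force on the tool, and the section is flush with the fence. Next I'll retreat upward.

carry_out([
  [[1, 6, -6, 10, 0, 0, 0], [1, 6, -6, 40, 0, 0, 0], [1, 6, -6, 80, 0, 0, 0], [1, 6, -6, 120, 0, 0, 0], [1, 0, -20, 150, 0, 0, 0], [1, -60, -60, 170, 0, 0, 0], [1, -90, -90, 170, 0, 0, 0], [1, -90, -90, 170, 0, 0, 0], [1, -90, -90, 170, 0, 0, 0], [1, -90, -90, 170, 0, 0, 0], [1, -90, -90, 170, 0, 0, 0]],
])

```text
time_s: 17.07
position: [0.4249, -0.3863, 0.2373]
tool_rot: [[-0.827, 0.0, -0.563], [0.563, 0.0, -0.827], [-0.0, -1.0, -0.0]]
ft_force: [-0.1, 0.6, 0.0]
grip_width: -0.0001
```

```bash
python3 - <<'E'
from h import *
s=get_image("scene");t=get_image("top");o=env.observe();print(o["position"],o["ft_force"],o["time_s"])
cv2.imwrite("pics/s12.png",s["img"][:,:,::-1])
crop(t,"t12",310,180,140,120,5)
T=lambda l:np.array(l,float)
import pickle;pickle.dump((s,t),open("im12.pkl","wb"))
E
```

```text
[ 0.42536599 -0.38566746  0.23710604] [0.1927386  0.46872169 0.33208311] 17.1667
```

View pics/s12.png

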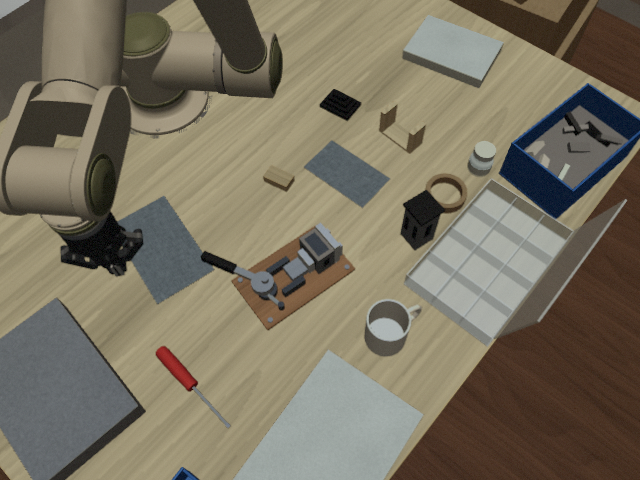

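View pics/t12.png

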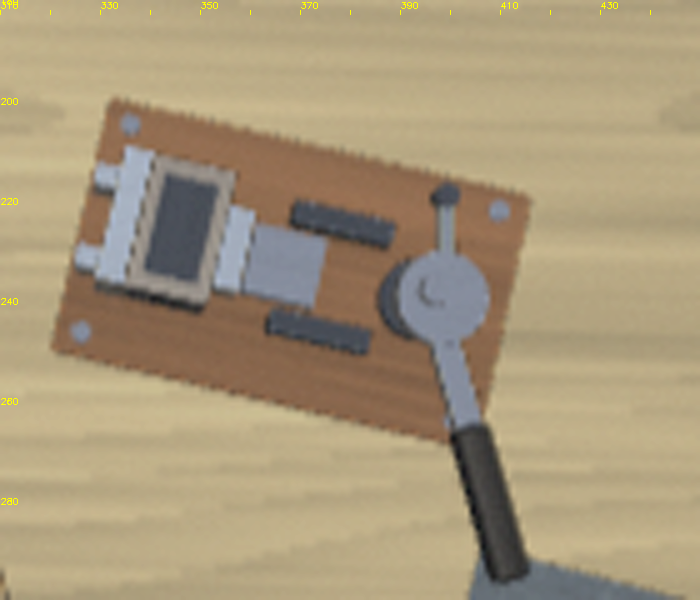

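```bash
python3 - <<'E'
from h import *
import pickle
s,t=pickle.load(open("im12.pkl","rb"))
yw=np.radians(-11.4);R=np.array([[np.cos(yw),-np.sin(yw)],[np.sin(yw),np.cos(yw)]])
c=lambda l:np.array(l,float)/5+[310,180]-.4
A=onplane(t,c([(158,157),(235,172),(205,302),(127,286)]),.07);L=(A[:,:2]-[.578,-.09])@R*1000
d=L[0]-L[3]+L[1]-L[2];print(L,L.mean(0),np.degrees(np.arctan2(d[1],d[0])))
G=onplane(t,c([(469,428),(508,580)]),.062);g=(G[1]-G[0])[:2];print("lever",-(np.arctan2(g[1],g[0])-yw)-.45,(G[:,:2]-[.578,-.09])@R*1000)
from rig import env
E
```

```text
[[ 30.15895173  24.39858513]
 [ 31.25504533 -12.29544223]
 [-31.55411977 -11.82802739]
 [-32.33223878  25.19397254]] [-0.61809037  6.36727201] -0.5774188679427645
lever 2.2325066803466167 [[ -60.91283192 -144.92864394]
 [-125.72093102 -176.9639932 ]]
```

The last measurements put the section at x −0.6 mm, y +6.4 mm and yaw −0.6° in the pocket, with the lever at about 2.23 rad. I'll hand the job in.

```bash
python3 -c "
from rig import env
print(env.close_job())"
```

```text
the job is handed in; nothing more can be done
None
```

The job is done and handed in at about 17 s of the 64 s. No verdict was reported, so the figures below are my own last checks.

**What I did:** I lifted the section out of the cradle by its long sides and set it upright on the small mat. I let go, turned the gripper 90° and took it again by its ends. I then stood it in the pocket, released it, and swept the lever over its high point with closed fingers until it snapped shut.

**Last checks:**
- **Section (top view):** it is at x −0.6 mm, y +6.4 mm (target 7 ± 3) and yaw −0.6° in the pocket, and it looks upright and flush against the fence.
- **Lever:** it measures about 2.23 rad. The stop is at 2.2, so the extra is picture error.
- **Arm:** it is clear of everything, with about zero force on it.
- **Bystanders:** they look unmoved in the last scene picture, by eye only.

**Not checked or slightly off:**
- **Jaw force:** I had no way to measure it; the jaw is seen touching the section.
- **Heights:** triangulated heights came out 2–4 mm below the stated ones, so I used the stated heights for casting onto planes and force contact for the set-downs.
- **Camera agreement:** the two cameras differed by 1–5 mm sideways, mostly 2–3 mm, which the clearances allowed for.

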